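# Pin the hold-down strap on the flange fixture

## Robot

A 6-joint arm with a two-finger parallel gripper is mounted at the origin on the work surface. World frame = base frame: x ahead of the robot, y to its left, z up, the work surface at z = 0. Lengths are in m, angles in rad, forces in N, time in s.
With the tool pointing down it reaches from about 0.375 to 0.9 m from the base axis. Payload 3.1 kg.
Tool frame: the origin (TCP) lies between the finger pads; the fingertips stand 22 mm ahead of it and the grasp point (between the pads) lies 3 mm ahead of it; z points along the fingers, y is the line along which they close (so a half turn about z gives the same grasp; the last joint's range is limited). The gripper opens to 85 mm and grips with 20 to 120 N. Pads are 22 mm wide; open, the fingers measure 114 mm over their backs; the gripper's body (76 mm by 85 mm) begins 54 mm behind the grasp point. The pads swing forward as they close: fully open they stand 13 mm farther back than shut.
Start: joints at [-1.294, 0.527, 1.433, -0, 1.181, -0.178], TCP at [0.275, -0.561, 0.253] pointing down, gripper open.
Joint ranges: [-3.08, 3.08], [-0.75, 2.2], [0.22, 2.44], [-1.43, 4.57], [0, 2.65], [-2.85, 2.85]. Speed limits (rad/s): [2.79, 2.79, 3.14, 3.14, 3.14, 3.14].

## Interface

Orientations are given as a 3x3 rotation matrix whose columns are the frame's x, y, z axes.
In Python, from rig import manip, cams gives the robot as it stands.
- The arm moves only by the tool step_arm, never from a script. Its argument "moves" is one flat list of numbers, 6 for each row, row after row: the shift along the world's x, y, z in m, then the turn, a rotation vector about the world's x, y, z in rad. A call has 1 to 5 rows; each row shifts and turns the commanded pose from where the row before left it; what a row does not reach is not made up. A row lasts 1/8 s, in which the tool goes at most 62.5 mm and 10.7 degrees, less where a joint would pass 70% of its speed; a pose out of reach is approached as far as the arm can. A call is refused whole if a number of a shift passes 0.0625 or a number of a turn 0.188, either way. A call with a gripper value outside its range is refused whole. "grip" is the closure, from -1 (fully open) to 1 (shut), set as the call begins (left out, the last holds). The fingers move at their own pace and stop on an object; "squeeze" is the grip in N (left out, the last holds). Time passes only in rows, so rows that do not move let the fingers close. It gives the time, the measured TCP pose, the force, the opening and the grip force at its end, in the units of the state.
- manip.sense(): the state, without advancing time (a new reading comes with each control period).
- cams.capture(name): name is "side" or "top"; returns (picture, depth): 480x640x3 uint8, red, green, blue; 480x640 float32, m along the optical axis (not along the pixel's ray), 0 where there is no reading.
- cams.camera_model(name): a dict with "intrinsics" (3x3 intrinsics, pixels), "k1" (the pictures are not rectified: a ray, as slopes to the right and down, at radius r is drawn at 1 + k1 r^2 times it, then the intrinsics apply), "extrinsics" (4x4, takes a point from world to camera coordinates). Camera axes: x right, y down, z forward; pixel columns grow to the right and rows downward; lengths in m; the calibration is good to about 2 mm. A picture is of the moment at which its call begins. camera_model takes no time and is no camera call.
- manip.hand_in(): hands the job in; it is judged then, once.
The state is a dict: "time": time; "qpos": joint angles; "joint_vel": joint speeds; "tau": joint torques, N m; "eef_pos": TCP position; "tcp_rot": TCP orientation; "ft_force": force on the tool from outside, world axes, zero at the start; "ft_torque": the same for the moment, N m; "finger_gap": finger opening in m; "grip_force": force on a finger pad.
Only numpy, scipy, OpenCV 4.12 (cv2) and the standard library are available. Lean on these libraries where they do the work, as an engineer would, in place of code of your own. Each camera call takes 0.05 s, during which the arm holds its last target. There are 200 camera calls.

## Task

The hold-down strap over the flange is pinned at one end only. Take the matching pin, the one with the plain round grip, out of the rack and put it nose first through the empty fork and the strap's eye, pushing it down rather than dropping it in, until its collar sits flat on the fork; then let go. Leave the other two pins standing in the rack.

Things in the scene. Friction and masses are not known exactly. Their poses are not given: they have to be found in the camera images.
- pin: The right pin: steel, like the one already fitted; nose down in the rack. Upright round grip 24 mm across, 36 tall; under it a collar 38 across, 6 thick; then a shank 18 across, 54 long, the last 14 tapering to 8. Origin: on the axis at the collar's underside; z up to the grip (grip z = 6 to 42 mm, nose end z = -54). The rack is fixed and only locates the pins loosely. 0.11 to 0.18 kg.
- fork_hole (a point): Centre of the empty fork's hole on its top face, 66 mm above the bench; z up, x along the strap to the pinned end 270 mm off. Two level 10 mm tines, 54 wide, strap eye between, nothing higher near; holes 26 mm, in line, fixed. Below them a stiff plunger: the nose meets it with the collar 12 mm above the fork; thence push with about 6 N over the 12 mm. It stays where pushed.
- square_pin: A wrong pin in the rack: same collar and shank, but a square head 34 x 34 mm, 24 tall on the collar. Origin and z as for the right pin. The rack is a fixed dark brown block 290 x 74 mm, 62 high, with three 26 mm holes in a straight row, 100 mm apart, one pin in each in any order, collars resting on its top.
- tee_pin: A wrong pin in the rack: same collar and shank, but a T-bar 76 mm long and 14 mm thick, centred 36 mm above the collar's underside and lying within 25 degrees of square to the row. Origin and z as for the right pin; y along the bar.
There are look-alikes about, which are no part of the job. Leave any purple or turquoise look-alike of the pin alone.

How it is judged:
By the outcome, as a careful person would: the job done as asked, in the order asked, and still so for the second after the job is handed in, with the robot touching nothing.
It also fails if it takes over 38 s, if anything falls off the work surface, if the arm or the gripper's body presses on something with over 40 N, if the wrist force passes 120 N, or if a joint passes its speed limit or range.

## Working session

There is one attempt and no reset: what is moved stays moved. The work goes in short steps, Python scripts to look and compute and a tool call to move; the robot and the scene stay as the last step left them, time stands still between calls to the robot, and variables do not carry over. Pictures are saved under pics/ and viewed, at most 10 in all, crops included, and the job is handed in when it is done.

Besides the shell and the picture viewer there is one more tool, called after "Request:" in YAML: its name, and indented under it one key for each argument. step_arm: Moves the arm, as the interface text tells. Its arguments: {"type":"object","properties":{"moves":{"type":"array"},"grip":{"type":"number"},"squeeze":{"type":"number"}},"required":["moves"]}

```bash
mkdir -p pics; cat > h.py <<'E'
import numpy as np, cv2
from rig import manip, cams
def snap(n,tag):
    p,d=cams.capture(n); np.savez(f'pics/{tag}.npz',p=p,d=d); cv2.imwrite(f'pics/{tag}.png',p[:,:,::-1]); return p,d
def ray(n,u,v):
    m=cams.camera_model(n);K=np.array(m['intrinsics']);E=np.array(m['extrinsics'])
    x=np.array([(u-K[0,2])/K[0,0],(v-K[1,2])/K[1,1]]);s=x.copy()
    for _ in range(20): s=x/(1+m['k1']*(s@s))
    R,t=E[:3,:3],E[:3,3]
    return -R.T@t, R.T@np.array([s[0],s[1],1.])
def at_z(n,u,v,z):
    c,r=ray(n,u,v); return c+r*(z-c[2])/r[2]
def at_d(n,u,v,d):
    c,r=ray(n,u,v); return c+r*d
def proj(n,P):
    m=cams.camera_model(n);K=np.array(m['intrinsics']);E=np.array(m['extrinsics'])
    q=E[:3,:3]@P+E[:3,3]; s=q[:2]/q[2]; s=s*(1+m['k1']*(s@s)); return K[:2,:2]@s+K[:2,2]
E
python3 - <<'E'
from h import *
for n in('top','side'):
    snap(n,n+'0'); c,r=ray(n,320,240); print(n,c,r)
print(manip.sense())
E
```

```text
top [ 0.40007386 -0.04650173  0.73856373] [ 0.16250719  0.00105273 -0.98677412]
side [0.15263135 0.72054834 0.60414607] [ 0.35031466 -0.79289769 -0.49871798]
{'time': 0.1, 'qpos': array([-1.29449699e+00,  5.28358811e-01,  1.43379298e+00, -1.14678946e-05,
        1.18143737e+00, -1.78510219e-01]), 'joint_vel': array([ 0.0025526 , -0.0016407 , -0.00240307, -0.0004046 , -0.00116051,
        0.00066169]), 'tau': array([-1.23797149e-04, -4.43303597e+01, -1.78586984e+01, -1.29702598e-04,
        3.87575405e-03,  1.68988458e-05]), 'eef_pos': array([ 0.27440311, -0.56085009,  0.25243431]), 'tcp_rot': array([[ 8.98342885e-01,  4.39294608e-01, -5.54847798e-04],
       [ 4.39294823e-01, -8.98340904e-01,  1.91788515e-03],
       [ 3.44074132e-04, -1.96666024e-03, -9.99998007e-01]]), 'ft_force': array([0.86932019, 0.10643068, 0.66006063]), 'ft_torque': array([-0.02262474, -0.04322502, -0.05818245]), 'grip_force': 0.0, 'finger_gap': 0.08560460770747534}
```

View pics/top0.png

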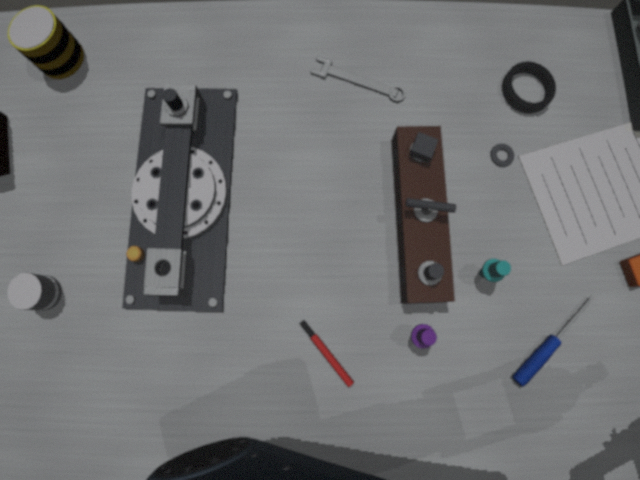

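View pics/side0.png

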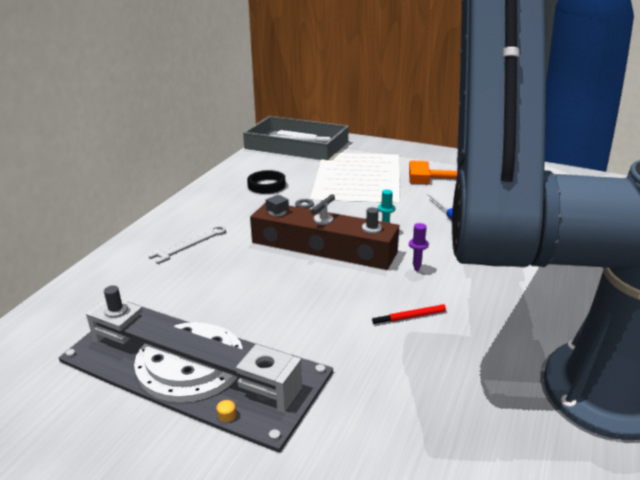

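The top picture shows the round-grip pin at about (431,272), the tee at (427,208) and the square at (424,148). The empty fork hole is at (163,268) and the fitted pin at (176,102). I'll enlarge the two spots that matter in both views.

```bash
python3 - <<'E'
import cv2,numpy as np
def c(f,u,v,w=40,h=40,s=7): 
    im=cv2.imread(f); return cv2.resize(im[v-h:v+h,u-w:u+w],None,fx=s,fy=s*1.0,interpolation=cv2.INTER_CUBIC)
a=np.vstack([np.hstack([c('pics/top0.png',430,272,s=5),c('pics/top0.png',163,268,s=5)])])
b=np.hstack([c('pics/side0.png',372,222,s=5,h=20),c('pics/side0.png',265,362,s=5,h=20)])
cv2.imwrite('pics/c0.png',np.vstack([a,b]).clip(0,255))
E
```

```text
(no output)
```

View pics/c0.png

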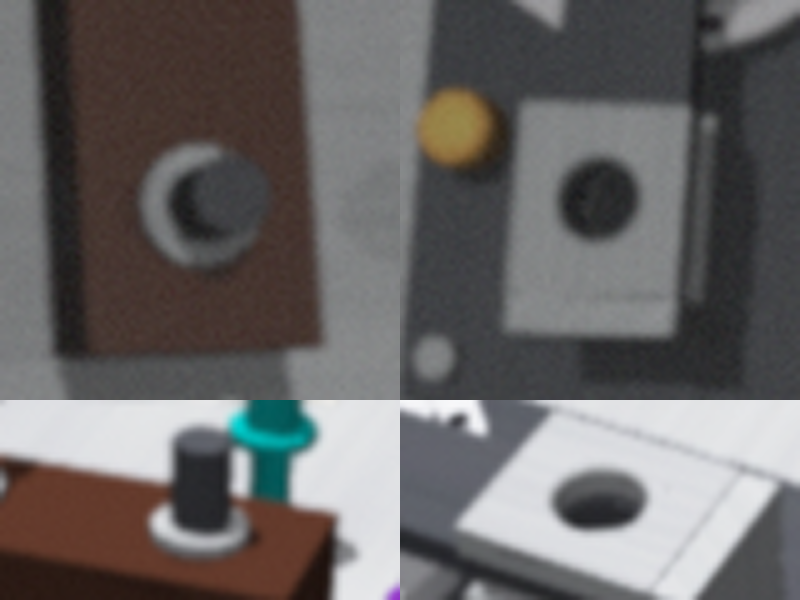

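```bash
python3 - <<'E'
from h import *
g=lambda *a:print(a,np.round(at_z(*a)*1000,1))
g('top',435.8,270.6,.104);g('top',430.4,272.4,.068);g('side',371.8,209.8,.104);g('side',371.4,225.5,.068)
g('top',162.2,267.2,.066);g('side',264.6,361.6,.066)
# fitted pin grip top, and other rack pins
g('top',172,98,.108);g('top',424,146,.092);g('top',431,208,.105)
D=np.load('pics/top0.npz')['d']
for u,v in[(436,271),(420,290),(163,285),(150,250),(350,250)]:
    print(u,v,np.round(at_d('top',u,v,np.median(D[v-2:v+3,u-2:u+3]))*1000,1))
# rack corners top z=.062
for u,v in[(401,128),(440,127),(406.5,303),(453,300.5)]: g('top',u,v,.062)
for u,v in[(147,248),(181,249),(144,294),(178,294.5)]: g('top',u,v,.066)
E
```

```text
('top', 435.8, 270.6, 0.104) [ 458.6 -215.6  104. ]
('top', 430.4, 272.4, 0.068) [ 459.2 -216.6   68. ]
('side', 371.8, 209.8, 0.104) [ 459.  -215.6  104. ]
('side', 371.4, 225.5, 0.068) [ 460.2 -220.    68. ]
('top', 162.2, 267.2, 0.066) [468.5 200.3  66. ]
('side', 264.6, 361.6, 0.066) [468.3 198.8  66. ]
('top', 172, 98, 0.108) [731.4 187.1 108. ]
('top', 424, 146, 0.092) [ 656.  -209.9   92. ]
('top', 431, 208, 0.105) [ 552.6 -212.5  105. ]
436 271 [ 458.  -215.8  104.3]
420 290 [ 432.4 -200.5   62.6]
163 285 [440.8 197.4  66.6]
150 250 [495.6 221.3  66.3]
350 250 [ 5.042e+02 -9.690e+01  1.000e-01]
('top', 401, 128, 0.062) [ 699.3 -180.5   62. ]
('top', 440, 127, 0.062) [ 701.7 -246.2   62. ]
('top', 406.5, 303, 0.062) [ 412.6 -178.9   62. ]
('top', 453, 300.5, 0.062) [ 415.8 -251.8   62. ]
('top', 147, 248, 0.066) [498.8 226.5  66. ]
('top', 181, 249, 0.066) [497.1 171.9  66. ]
('top', 144, 294, 0.066) [426.8 226.9  66. ]
('top', 178, 294.5, 0.066) [426.3 173.3  66. ]
```

Request:
step_arm:
  moves: [0.023,0.043,0,0,0,-0.091,0.023,0.043,0,0,0,-0.091,0.023,0.043,0,0,0,-0.091,0.023,0.043,0,0,0,-0.091,0.023,0.043,0,0,0,-0.091]
  grip: -1

```text
time: 0.72
eef_pos: [0.39, -0.3448, 0.253]
tcp_rot: [[1.0, -0.004, -0.0], [-0.004, -1.0, 0.001], [-0.0, -0.001, -1.0]]
ft_force: [0.6, 0.2, 0.9]
finger_gap: 0.0852
grip_force: 0.0
```

Request:
step_arm:
  moves: [0.023,0.043,-0.02,0,0,0,0.023,0.043,-0.03,0,0,0,0.023,0.043,-0.03,0,0,0,0,0,0,0,0,0,0,0,0,0,0,0]

```text
time: 1.35
eef_pos: [0.4588, -0.2178, 0.1734]
tcp_rot: [[1.0, 0.001, 0.0], [0.001, -1.0, -0.001], [0.0, 0.001, -1.0]]
ft_force: [-0.3, -0.1, -0.2]
finger_gap: 0.0855
grip_force: 0.0
```

Request:
step_arm:
  moves: [0,0.002,-0.03,0,0,0,0,0,-0.03,0,0,0,0,0,-0.019,0,0,0,0,0,0,0,0,0,0,0,0,0,0,0]

```text
time: 1.98
eef_pos: [0.459, -0.2169, 0.0953]
tcp_rot: [[1.0, -0.002, 0.002], [-0.002, -1.0, -0.002], [0.002, 0.002, -1.0]]
ft_force: [-0.8, -0.1, -0.6]
finger_gap: 0.0853
grip_force: 0.0
```

```bash
python3 - <<'E'
from h import *
print(manip.sense()['eef_pos'])
a=snap('top','t1')[0][200:320,370:500]; b=snap('side','s1')[0][150:270,310:440]
cv2.imwrite('pics/c1.png',cv2.resize(np.hstack([a,b])[:,:,::-1],None,fx=3,fy=3,interpolation=cv2.INTER_CUBIC))
E
```

```text
[ 0.45904701 -0.21691119  0.09534888]
```

View pics/c1.png

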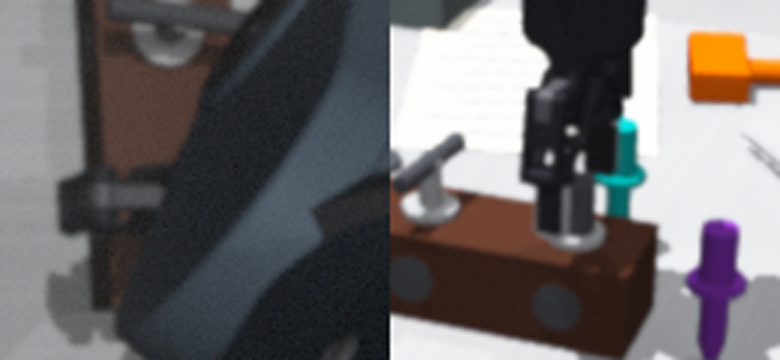

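The fingers straddle the round grip, at about (565,205) in the crop, and clear both the tee and the turquoise look-alike. I'm closing now.

Request:
step_arm:
  moves: [0,0,0,0,0,0,0,0,0,0,0,0,0,0,0,0,0,0,0,0,0,0,0,0,0,0,0,0,0,0]
  grip: 1
  squeeze: 60

```text
time: 2.7
eef_pos: [0.4588, -0.2155, 0.0947]
tcp_rot: [[1.0, -0.0, 0.001], [-0.0, -1.0, -0.0], [0.001, 0.0, -1.0]]
ft_force: [-0.8, 0.7, 5.4]
finger_gap: 0.0224
grip_force: 58.6
```

Request:
step_arm:
  moves: [0,0,0.01,0,0,0,0,0,0.02,0,0,0,0,0,0.03,0,0,0,0,0,0.03,0,0,0,0,0,0,0,0,0]

```text
time: 3.32
eef_pos: [0.4596, -0.2161, 0.1863]
tcp_rot: [[1.0, -0.0, 0.004], [-0.0, -1.0, -0.003], [0.004, 0.003, -1.0]]
ft_force: [-0.1, -0.5, -1.1]
finger_gap: 0.0228
grip_force: 58.8
```

Request:
step_arm:
  moves: [0,0,0.03,0,0,0,0,0.04,0.005,0,0,0,0.002,0.05,0,0,0,0,0.002,0.05,0,0,0,0,0.002,0.05,0,0,0,0]

```text
time: 3.95
eef_pos: [0.4636, -0.0238, 0.218]
tcp_rot: [[1.0, -0.001, -0.002], [-0.001, -1.0, 0.001], [-0.002, -0.001, -1.0]]
ft_force: [-0.2, 0.4, -1.5]
finger_gap: 0.0222
grip_force: 59.1
```

Request:
step_arm:
  moves: [0.002,0.05,0,0,0,0,0.002,0.05,0,0,0,0,0,0.045,0,0,0,0,0,0,0,0,0,0,0,0,0,0,0,0]

```text
time: 4.58
eef_pos: [0.4678, 0.1194, 0.2183]
tcp_rot: [[1.0, 0.001, -0.002], [0.001, -1.0, -0.001], [-0.002, 0.001, -1.0]]
ft_force: [0.5, 0.2, -1.0]
finger_gap: 0.0225
grip_force: 59.2
```

```bash
python3 - <<'E'
from h import *
s=manip.sense();print(s['eef_pos'],s['ft_force'],s['ft_torque'],s['finger_gap'])
a=snap('top','t2')[0]; b=snap('side','s2')[0]
cv2.imwrite('pics/c2.png',cv2.resize(np.hstack([a[120:320,60:260],b[210:410,160:360]])[:,:,::-1],None,fx=2,fy=2,interpolation=cv2.INTER_CUBIC))
E
```

```text
[0.46783017 0.11935974 0.21832287] [ 0.51636234  0.21084968 -0.98096527] [-0.01839859  0.05483846  0.00902541] 0.022505395601972865
```

View pics/c2.png

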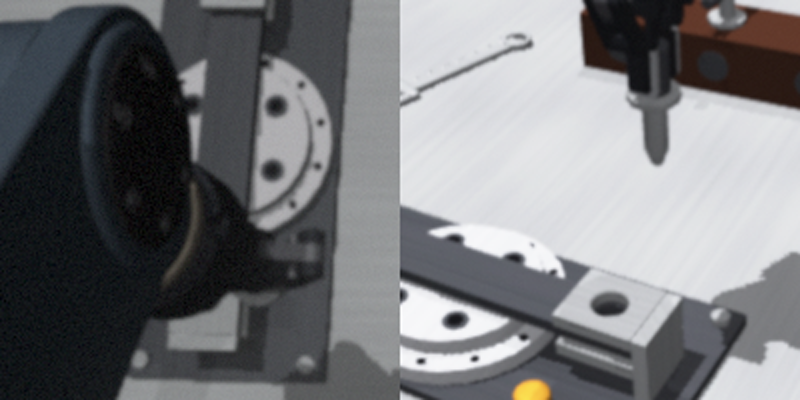

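The pin hangs upright in the grip: collar at (654,96) and nose at (657,163) in the crop. Next I move over the hole and check the alignment from close by.

Request:
step_arm:
  moves: [0.0006,0.04,0,0,0,0,0,0.04,-0.015,0,0,0,0,0,-0.035,0,0,0,0,0,0,0,0,0,0,0,0,0,0,0]

```text
time: 5.3
eef_pos: [0.4699, 0.1986, 0.1698]
tcp_rot: [[1.0, -0.002, 0.001], [-0.002, -1.0, 0.0], [0.001, -0.0, -1.0]]
ft_force: [-0.1, -0.1, -0.5]
finger_gap: 0.0225
grip_force: 59.4
```

```bash
python3 - <<'E'
from h import *
s=manip.sense();e=s['eef_pos'];print(e,s['tcp_rot'].round(3).tolist())
b=snap('side','s3')[0]; a=cv2.imread('pics/t2.png')
R=s['tcp_rot']
for k,o in(('collar under',.0327),('nose',.0867)): print(k,proj('side',e+R[:,2]*o))
print('hole',proj('side',np.array([.4684,.1996,.066])))
cv2.imwrite('pics/c3.png',cv2.resize(b[290:390,215:315,::-1],None,fx=6,fy=6,interpolation=cv2.INTER_CUBIC))
E
```

```text
[0.46987013 0.19861286 0.1698288 ] [[1.0, -0.002, 0.001], [-0.002, -1.0, 0.0], [0.001, -0.0, -1.0]]
collar under [260.11856743 319.96426747]
nose [262.80523563 351.66317263]
hole [264.27667318 361.94579512]
```

View pics/c3.png

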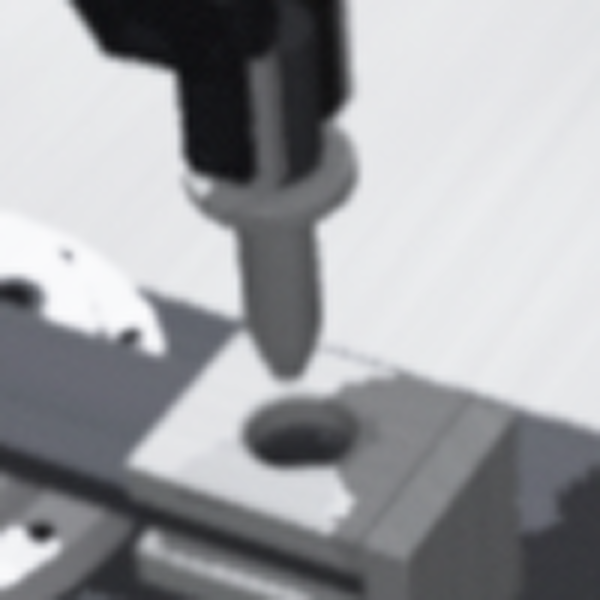

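The nose at (288,375) in the crop sits just above the hole at (300,432), and its position matches the prediction within half a pixel. A small x/y correction, then I go down to just above the plunger.

Request:
step_arm:
  moves: [-0.0012,0.001,-0.005,0,0,0,0,0,-0.012,0,0,0,0,0,-0.013,0,0,0,0,0,-0.013,0,0,0,0,0,0,0,0,0]
  squeeze: 80

```text
time: 5.98
eef_pos: [0.467, 0.2004, 0.1248]
tcp_rot: [[1.0, -0.0, -0.003], [-0.0, -1.0, -0.001], [-0.003, 0.001, -1.0]]
ft_force: [-0.2, 1.5, -1.9]
finger_gap: 0.0222
grip_force: 78.3
```

Request:
step_arm:
  moves: [0,0,-0.007,0,0,0,0,0,-0.006,0,0,0,0,0,0,0,0,0]

```text
time: 6.35
eef_pos: [0.4677, 0.2005, 0.1129]
tcp_rot: [[1.0, -0.0, -0.001], [-0.0, -1.0, -0.0], [-0.001, 0.0, -1.0]]
ft_force: [-0.0, 0.1, -1.4]
finger_gap: 0.0217
grip_force: 78.3
```

No side force so far, so the shank is in the holes. Next comes the 12 mm push in small steps.

Request:
step_arm:
  moves: [0,0,-0.003,0,0,0,0,0,-0.003,0,0,0,0,0,-0.002,0,0,0,0,0,0,0,0,0]

```text
time: 6.85
eef_pos: [0.4683, 0.2006, 0.1055]
tcp_rot: [[1.0, -0.0, 0.001], [-0.0, -1.0, 0.0], [0.001, -0.0, -1.0]]
ft_force: [-0.4, 0.4, 2.7]
finger_gap: 0.0219
grip_force: 78.8
```

Request:
step_arm:
  moves: [0,0,-0.002,0,0,0,0,0,-0.002,0,0,0,0,0,0,0,0,0]

```text
time: 7.22
eef_pos: [0.4682, 0.2006, 0.1011]
tcp_rot: [[1.0, -0.0, 0.0], [-0.0, -1.0, 0.0], [0.0, -0.0, -1.0]]
ft_force: [0.7, 0.1, 2.9]
finger_gap: 0.0217
grip_force: 78.9
```

Request:
step_arm:
  moves: [0,0,-0.001,0,0,0,0,0,-0.001,0,0,0,0,0,0,0,0,0]

```text
time: 7.6
eef_pos: [0.4682, 0.2006, 0.0992]
tcp_rot: [[1.0, -0.0, 0.0], [-0.0, -1.0, 0.0], [0.0, -0.0, -1.0]]
ft_force: [0.7, 0.8, 3.4]
finger_gap: 0.0224
grip_force: 78.9
```

Request:
step_arm:
  moves: [0,0,-0.001,0,0,0,0,0,0,0,0,0]

```text
time: 7.85
eef_pos: [0.4682, 0.2006, 0.0988]
tcp_rot: [[1.0, -0.0, 0.001], [-0.0, -1.0, 0.0], [0.001, -0.0, -1.0]]
ft_force: [0.3, 0.5, 7.8]
finger_gap: 0.0219
grip_force: 79.8
```

Request:
step_arm:
  moves: [0,0,-0.001,0,0,0,0,0,0,0,0,0]

```text
time: 8.1
eef_pos: [0.4682, 0.2006, 0.0987]
tcp_rot: [[1.0, -0.0, 0.001], [-0.0, -1.0, 0.0], [0.001, -0.0, -1.0]]
ft_force: [-1.3, -1.3, 14.8]
finger_gap: 0.0222
grip_force: 80.7
```

The descent stopped at TCP z 0.0987, where I expected the collar to seat, with the force rising to 15 N. I'm letting go and backing straight up.

Request:
step_arm:
  moves: [0,0,0.001,0,0,0,0,0,0,0,0,0,0,0,0,0,0,0,0,0,0,0,0,0,0,0,0,0,0,0]
  grip: -1

```text
time: 8.72
eef_pos: [0.4679, 0.2005, 0.0981]
tcp_rot: [[1.0, -0.0, -0.0], [-0.0, -1.0, -0.0], [-0.0, 0.0, -1.0]]
ft_force: [-0.3, 0.3, 0.2]
finger_gap: 0.0855
grip_force: 0.0
```

Request:
step_arm:
  moves: [0,0,0.01,0,0,0,0,0,0.03,0,0,0,0,0,0.05,0,0,0,0,0,0.05,0,0,0,0,-0.04,0,0,0,0]

```text
time: 9.35
eef_pos: [0.4709, 0.1621, 0.2432]
tcp_rot: [[1.0, 0.004, 0.012], [0.004, -1.0, 0.002], [0.012, -0.002, -1.0]]
ft_force: [0.1, -0.8, -0.5]
finger_gap: 0.0852
grip_force: 0.0
```

Request:
step_arm:
  moves: [0,-0.05,0,0,0,0,0,-0.05,0,0,0,0,0,-0.05,0,0,0,0,0,-0.04,0,0,0,0,0,0,0,0,0,0]

```text
time: 9.98
eef_pos: [0.4684, -0.0319, 0.239]
tcp_rot: [[1.0, -0.005, 0.002], [-0.005, -1.0, -0.001], [0.002, 0.001, -1.0]]
ft_force: [0.5, 0.8, 0.2]
finger_gap: 0.0852
grip_force: 0.0
```

```bash
python3 - <<'E'
from h import *
a,D=snap('top','t4'); b=snap('side','s4')[0]
cv2.imwrite('pics/c4.png',np.vstack([np.hstack([cv2.resize(x,None,fx=5,fy=5,interpolation=cv2.INTER_CUBIC) for x in (a[230:310,120:200],b[310:390,225:305])])[:,:,::-1],cv2.resize(b[150:270,220:460,::-1],(400,200)).repeat(1,0) .__class__(0) if 0 else np.hstack([cv2.resize(b[150:270,220:460,::-1],(400,200)),cv2.resize(a[110:310,350:550,::-1],(400,200))])]))
print('exp collar top',proj('top',np.array([.4684,.2,.072])),proj('side',np.array([.4684,.2,.072])),'grip top',proj('top',np.array([.4684,.2,.108])),proj('side',np.array([.4684,.2,.108])))
u,v=proj('top',np.array([.4684,.2,.108])).round().astype(int); print(at_d('top',u,v,np.median(D[v-1:v+2,u-1:u+2])))
E
```

```text
exp collar top [161.02955586 266.87397424] [263.85220725 358.80821262] grip top [152.26908647 264.35351141] [262.09182265 338.273199  ]
[0.42061732 0.02718324 0.55040524]
```

View pics/c4.png

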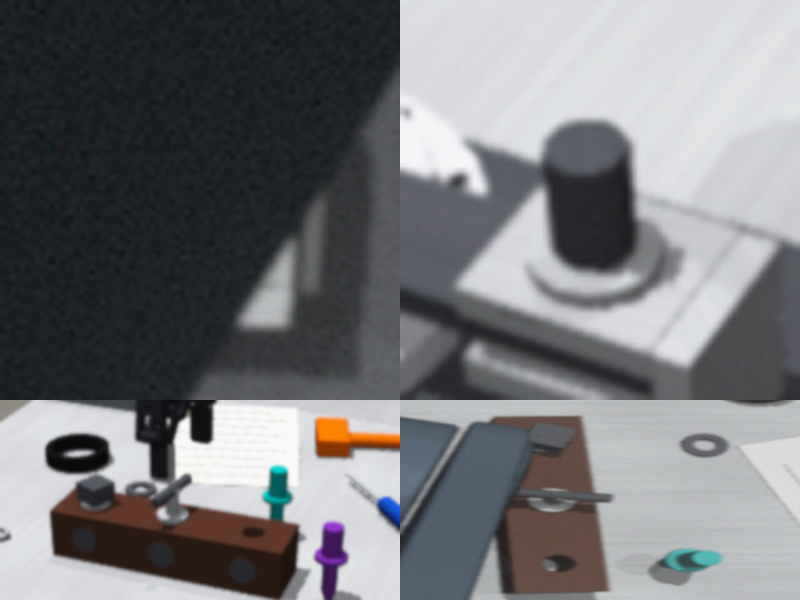

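The pin stands upright with its collar flat on the fork: grip top measured at side pixel (262.2, 339.2), expected (262.1, 338.3). The square and tee pins are still in the rack, and both look-alikes are where they were.

```bash
python3 -c "
from rig import manip
print(manip.hand_in())"
```

```text
the job is handed in; nothing more can be done
None
```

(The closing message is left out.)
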